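# Show the two rejects on the ware board and log them

### The arm

A 7-joint arm with a two-finger parallel gripper is mounted at the origin on the work surface. World frame = base frame: x ahead of the robot, y to its left, z up, the work surface at z = 0. Lengths are in m, angles in rad, forces in N, time in s.
With the tool pointing down it reaches from about 0.425 to 0.875 m from the base axis. Payload 4.7 kg.
Tool frame: the origin (TCP) lies at the very end of the fingers, on their centre line; the grasp point (between the pads) lies 19 mm behind it; z points along the fingers, y is the line along which they close (so a half turn about z gives the same grasp; the last joint's range is limited). The gripper opens to 85 mm and grips with 20 to 120 N. Pads are 22 mm wide; open, the fingers measure 114 mm over their backs; the gripper's body (76 mm by 85 mm) begins 54 mm behind the grasp point. The pads swing forward as they close: fully open they stand 13 mm farther back than shut.
Start: joints at [-1.239, 0.321, -0.07, 1.45, 0.023, 1.371, -0.057], TCP at [0.203, 0.617, 0.231] pointing down, gripper open.
Joint ranges: [-2.86, 2.86], [-0.3, 2.09], [-1.38, 1.24], [0.06, 2.45], [-1.56, 4.7], [0.09, 2.05], [-2.69, 2.69]. Speed limits (rad/s): [2.57, 2.57, 3.14, 3.14, 3.14, 3.14, 3.14].

### API

Orientations are given as a 3x3 rotation matrix whose columns are the frame's x, y, z axes.
In Python, from workcell import manip gives the robot as it stands.
- The arm moves only by the shell command python3 -m crank 'ROWS' [FORCE]. ROWS is JSON, a list of rows, each a list of 7 numbers: the shift along the tool's x, y, z in m, then the turn, a rotation vector about the tool's x, y, z in degrees, then the closure, from 0 (fully open) to 1 (shut). A call has 1 to 8 rows; each row is the pose to reach, as a shift and turn from the pose commanded when the call began, along the tool's axes at that moment; what a row does not reach only later rows make up. A row lasts 1/12 s, in which the tool goes at most 41.7 mm and 7.16 degrees, less where a joint would pass 70% of its speed; a pose out of reach is approached as far as the arm can. A call with a gripper value outside its range is refused whole. The fingers move at their own pace and stop on an object; FORCE is the grip in N (left out, the last holds). Time passes only in rows, so rows that repeat a pose let the fingers close. It gives the time, the measured TCP pose, the force, the opening and the grip force at its end, in the units of the state.
- manip.get_state(): the state, without advancing time (a new reading comes with each control period).
- manip.camera(name): name is "scene" or "top" or "wrist"; returns a dict with "frame" (384x512x3 uint8, red, green, blue), "range_z" (384x512 float32, m along the optical axis (not along the pixel's ray), 0 where there is no reading), "vfov" (degrees; the focal length in pixels is half the picture's height over the tangent of half this angle, whatever the lens; pixels are square), "cx", "cy" (the principal point, pixels), "rvec" (rotation vector, rad) and "tvec" (3), from world to camera coordinates, as OpenCV has them; the wrist camera has in their place "mount" (4x4, takes a point from camera to tool coordinates, whose origin is the TCP and whose axes are the flange's). Camera axes: x right, y down, z forward; pixel columns grow to the right and rows downward; lengths in m; the calibration is good to about 2 mm. A picture is of the moment at which its call begins: read the wrist's pose just before it.
- manip.close_job(): hands the job in; it is judged then, once.
The state is a dict: "t": time; "joint_pos": joint angles; "dq": joint speeds; "joint_efforts": joint torques, N m; "ee_pos": TCP position; "tcp_rot": TCP orientation; "ft_force": force on the tool from outside, world axes, zero at the start; "wrist_torque": the same for the moment, N m; "finger_gap": opening from 0.0 (shut) to 1.0 (fully open); "gripper_force": force on a finger pad.
Only numpy, scipy, OpenCV 4.12 (cv2) and the standard library are available. Lean on these libraries where they do the work, as an engineer would, in place of code of your own. Each camera call takes 0.05 s, during which the arm holds its last target. There are 200 camera calls.

### The job

Inspect the board of white mugs: with the fingertips held just above the middle of its mouth, point first at the full-height mug that has lost its handle, then at the mug that is too low, staying two full seconds over each without touching it. Then log the finding by pressing the wide button of the counter box right down and letting it come up again. Touch no mug, do not point at the sound ones, and leave the narrow button and everything else alone.

Things in the scene. Friction and masses are not known exactly. Their poses are not given: they have to be found in the camera images.
- mug_broken: The reject that has lost its handle: a white glazed mug, 80 mm across, 95 mm tall, no handle, only two small brown scars on its +y side. Loose, standing on the ware board. Origin: centre of its underside; z up.
- mug_broken_rim (a point): Centre of the mouth of the handleless mug, 95 mm above its underside, level with the rim; z up. Pointing at the mug means fingertips 10 to 40 mm above this point, clear of the rim, and within about 15 mm of it sideways.
- mug_low: The reject that is too low: a white glazed mug with a handle (on its +y side, reaching 71 mm from the axis), 80 mm across but only 60 mm tall. Loose, standing on the ware board. Origin: centre of its underside; z up.
- mug_low_rim (a point): Centre of the mouth of the low mug, 60 mm above its underside, level with the rim; z up. Pointing at the mug means fingertips 10 to 40 mm above this point, clear of the rim, and within about 15 mm of it sideways.
- mug_a: An ordinary sound mug: white glazed, 80 mm across, 95 mm tall, with a loop handle on its +y side reaching 71 mm from the axis, standing loose on the board. Origin: centre of its underside; z up through the mouth. It must not be pointed at or touched.
- mug_b: An ordinary sound mug: white glazed, 80 mm across, 95 mm tall, with a loop handle on its +y side reaching 71 mm from the axis, standing loose on the board. Origin: centre of its underside; z up through the mouth. It must not be pointed at or touched.
- mug_c: An ordinary sound mug: white glazed, 80 mm across, 95 mm tall, with a loop handle on its +y side reaching 71 mm from the axis, standing loose on the board. Origin: centre of its underside; z up through the mouth. It must not be pointed at or touched.
- mug_a_rim (a point): Centre of the mouth of mug_a, level with its rim, 95 mm above its underside; z up.
- mug_b_rim (a point): Centre of the mouth of mug_b, level with its rim, 95 mm above its underside; z up.
- mug_c_rim (a point): Centre of the mouth of mug_c, level with its rim, 95 mm above its underside; z up.
- ware_board: Fixed wooden board, 240 x 460 x 18 mm, long side along its y; the mugs stand on it. Origin: centre of its underside.
- counter: Fixed grey counter box, 150 (x) x 90 (y) x 45 mm, on the table to the left or the right of the ware board; a black display window lies near its +x end. Two round black buttons stand on its top: the wide one in the middle, the narrow one 52 mm towards -x. Origin: centre of its underside.
- wide_button_top (a point): Centre of the top of the wide black push button (38 mm across) in the middle of the counter box; it moves with the button. Press straight down.
- wide_button (a joint): Travel of the wide button in m: 0 when up, 0.006 fully down; a spring needs about 5 N at full travel and returns it. A press counts from 0.004.
- narrow_button_top (a point): Centre of the top of the narrow black push button (18 mm across), not to be pressed.
- narrow_button (a joint): Travel of the narrow button in m: 0 up, 0.006 fully down. Leave it alone.
- tool_pot: Fixed white pot, 84 mm across, 100 mm tall, with brushes and tools standing in it up to 175 mm above the table; on the other side of the board from the counter box. Origin: centre of its underside. Leave alone.
- dish: Small loose terracotta dish, 50 mm across, 16 mm tall, on the board. Origin: centre of its underside. Leave alone.
- stamp: Small loose wooden clay stamp, 28 mm across, 56 mm tall, upright on the board. Origin: centre of its underside. Leave alone.
- glaze_jar: Loose glaze jar, 60 mm across, 75 mm tall, beyond the board. Origin: centre of its underside. Leave alone.
- slip_bowl: Loose terracotta bowl, 110 mm across, 50 mm tall, beyond the board. Origin: centre of its underside. Leave alone.
- brush: Loose brush lying on the table on the robot's side of the board. Leave alone.

How it is judged:
On the way, in this order (a step that is already met when the one before it is completed fails the run):
1. fingertips dwell just above the mug without a handle (horizontal distance between the grasp point and mug_broken_rim below 0.025 m and z of the grasp point in the frame of mug_broken_rim between 0.02 and 0.075 m), for 1.5 s.
2. fingertips dwell just above the low mug (horizontal distance between the grasp point and mug_low_rim below 0.025 m and z of the grasp point in the frame of mug_low_rim between 0.02 and 0.075 m), for 1.5 s.
3. the wide button is pressed (value of joint wide_button above 0.004 m), for 0.05 s.
At the end, for the whole second after the job is handed in: Both buttons are up (within 1.5 mm), all five mugs stand upright (within 3 degrees), at rest and within 5 mm of where they began, and the dish, stamp, jar, bowl and brush are within 10 mm of where they began (value of joint each of wide_button, narrow_button below 0.0015 m and distance of each of mug_broken, mug_low, mug_a, mug_b, mug_c from where it was at the start of the episode below 0.005 m and angle between each of mug_broken, mug_low, mug_a, mug_b, mug_c's own z axis and vertical below 0.05 rad and linear speed of each of mug_broken, mug_low, mug_a, mug_b, mug_c below 0.02 m/s and distance of each of dish, stamp, glaze_jar, slip_bowl, brush from where it was at the start of the episode below 0.01 m); the robot touches nothing.
It fails at once if a mug is touched or moved (contact force between any of the fingers, the arm and mug_broken above 0.3 N or distance of any of mug_broken, mug_low, mug_a, mug_b, mug_c from where it was at the start of the episode above 0.008 m or contact force between any of the fingers, the arm and mug_low above 0.3 N or contact force between any of the fingers, the arm and mug_a above 0.3 N or contact force between any of the fingers, the arm and mug_b above 0.3 N or contact force between any of the fingers, the arm and mug_c above 0.3 N).
It fails at once if the fingertips come down just above a sound mug (within 20 mm of the middle of its mouth and 35 mm of its rim) ((horizontal distance between the grasp point and mug_a_rim below 0.02 m and z of the grasp point in the frame of mug_a_rim between 0.02 and 0.054 m) or (horizontal distance between the grasp point and mug_b_rim below 0.02 m and z of the grasp point in the frame of mug_b_rim between 0.02 and 0.054 m) or (horizontal distance between the grasp point and mug_c_rim below 0.02 m and z of the grasp point in the frame of mug_c_rim between 0.02 and 0.054 m)).
It fails at once if the narrow button is pressed (value of joint narrow_button above 0.003 m).
It fails at once if a bystander is shifted or the tool pot is hit (distance of any of dish, stamp, glaze_jar, slip_bowl, brush from where it was at the start of the episode above 0.015 m or contact force between any of the fingers, the arm and tool_pot above 1 N).
It also fails if it takes over 51 s, if anything falls off the work surface, if the arm or the gripper's body presses on something with over 40 N, if the wrist force passes 120 N, or if a joint passes its speed limit or range.

## Working session

There is one attempt and no reset: what is moved stays moved. The work goes in short steps, Python scripts to look and compute and a shell command to move; the robot and the scene stay as the last step left them, time stands still between calls to the robot, and variables do not carry over. Pictures are saved under pics/ and viewed, at most 10 in all, crops included, and the job is handed in when it is done.

```bash
mkdir -p pics; cat > h.py <<'E'
import numpy as np, cv2
from workcell import manip
def snap(n):
    c=manip.camera(n); np.savez(f'pics/{n}.npz',**{k:v for k,v in c.items()}); cv2.imwrite(f'pics/{n}.png',c['frame'][:,:,::-1]); return c
def world(c):
    h,w=c['range_z'].shape; f=h/2/np.tan(np.radians(c['vfov'])/2)
    u,v=np.meshgrid(np.arange(w),np.arange(h)); z=c['range_z']
    P=np.stack([(u-c['cx'])/f*z,(v-c['cy'])/f*z,z],-1)
    R=cv2.Rodrigues(np.array(c['rvec'],float))[0]
    return (P-np.array(c['tvec']).reshape(3))@R
E
python3 - <<'E'
from h import *
s=manip.get_state(); print({k:np.round(v,3).tolist() for k,v in s.items()})
for n in('scene','top'):
    c=snap(n); print(n,c['vfov'],c['cx'],c['cy'],c['rvec'],c['tvec'])
cv2.imwrite('pics/both.png',cv2.resize(np.hstack([cv2.imread('pics/scene.png'),cv2.imread('pics/top.png')]),(800,300)))
E
```

```text
{'t': 0.0, 'joint_pos': [-1.239, 0.322, -0.07, 1.452, 0.023, 1.371, -0.057], 'dq': [0.002, -0.001, -0.0, 0.0, -0.002, 0.002, 0.0], 'joint_efforts': [-0.0, -49.358, -0.382, -31.433, 0.013, 0.011, -0.0], 'ee_pos': [0.203, 0.617, 0.23], 'tcp_rot': [[-0.95, 0.312, -0.001], [0.312, 0.95, -0.002], [-0.0, -0.002, -1.0]], 'ft_force': [-0.709, -0.481, -1.038], 'wrist_torque': [-0.042, 0.005, -0.011], 'gripper_force': 0.0, 'finger_gap': 1.0}
scene 45.09679518496698 260.48541182677786 194.0676679423324 [ 2.32083923  0.87853387 -0.30146584] [-0.4134754  -0.21946319  1.42743419]
top 52.559192917392544 255.78513033358672 188.07304574951658 [ 2.13669468 -2.18284625  0.14988569] [0.01033386 0.56856091 1.14331103]
```

View pics/top.png

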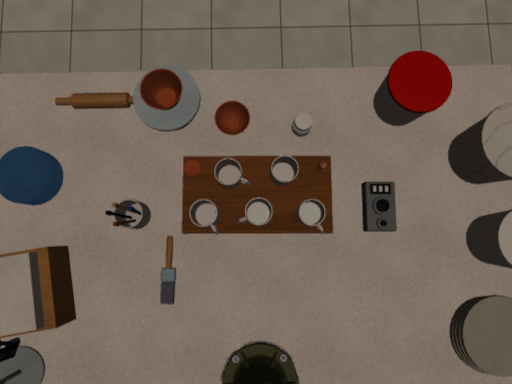

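View pics/scene.png

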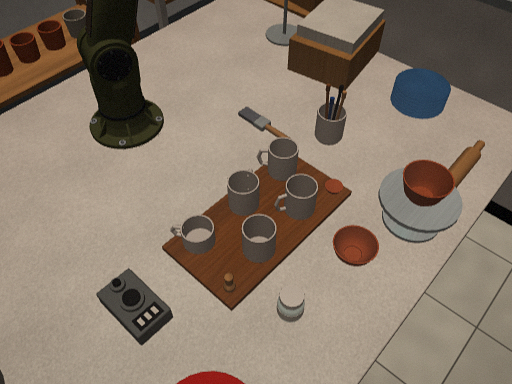

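The top view shows five mugs on the board. The one at (284,169) has no handle. The one at (312,212) has a handle and looks low in the scene view, where it is at (198,234). The counter is at (379,206), the pot at (130,214). Next I measure them from the depth images.

```bash
python3 - <<'E'
from h import *
c=dict(np.load('pics/top.npz')); W=world(c)
for n,(u,v) in dict(board=(240,220),table=(150,330),base=(258,372),pot=(130,214),jar=(303,123),stamp=(322,166)).items(): print(n,W[v,u].round(3))
hsv=cv2.cvtColor(c['frame'],cv2.COLOR_RGB2HSV)
for n,(u,v) in dict(hless=(284,169),low=(312,212),m1=(204,213),m2=(258,211),m3=(228,172),counter=(379,206)).items():
    sub=np.zeros(W.shape[:2],bool); sub[v-26:v+27,u-22:u+23]=1
    P=W[sub]; P=P[(P[:,2]>0.03)&(P[:,2]<0.2)]; zt=np.percentile(P[:,2],98)
    Q=P[P[:,2]>zt-0.008]; print(n,'ztop',zt.round(4),'centre(circle)',end=' ')
    # rim circle lsq
    A=np.c_[2*Q[:,:2],np.ones(len(Q))]; s=np.linalg.lstsq(A,(Q[:,:2]**2).sum(1),rcond=None)[0]
    print(s[:2].round(4),'r',np.sqrt(s[2]+s[:2]@s[:2]).round(4),'bbox',Q[:,:2].min(0).round(3),Q[:,:2].max(0).round(3),len(Q))
s=dict(np.load('pics/scene.npz')); V=world(s)
for n,(u,v) in dict(lowrim=(198,222),hlessrim=(259,222),wide=(131,298),narrow=(116,284)).items(): print('scene',n,V[v,u].round(3))
for n,(u,v) in dict(wide=(382,206),narrow=(383,223)).items(): print('top',n,W[v,u].round(3))
P=W[W[...,2]>0.15]; print('tall',len(P))
# wide views
cv2.imwrite('pics/ct.png',cv2.resize(c['frame'][145:245,175:405,::-1],None,fx=3.4,fy=3.4,interpolation=cv2.INTER_CUBIC))
E
```

```text
board [0.47  0.046 0.095]
table [ 0.153  0.323 -0.004]
base [0.063 0.004 0.111]
pot [0.5   0.387 0.006]
jar [ 0.757 -0.147  0.077]
stamp [ 0.627 -0.2    0.067]
hless ztop 0.115 centre(circle) [ 0.6134 -0.0833] r 0.0377 bbox [ 0.574 -0.123] [ 0.654 -0.045] 120
low ztop 0.0804 centre(circle) [ 0.4892 -0.1616] r 0.0378 bbox [ 0.452 -0.202] [ 0.528 -0.122] 121
m1 ztop 0.1146 centre(circle) [0.4917 0.1499] r 0.0377 bbox [0.452 0.112] [0.531 0.189] 129
m2 ztop 0.1147 centre(circle) [ 0.4929 -0.0058] r 0.0378 bbox [ 0.454 -0.045] [0.531 0.034] 124
m3 ztop 0.1149 centre(circle) [0.6085 0.0789] r 0.0377 bbox [0.569 0.04 ] [0.648 0.117] 133
counter ztop 0.0677 centre(circle) [ 0.4852 -0.3731] r 0.0262 bbox [ 0.445 -0.398] [ 0.531 -0.356] 167
scene lowrim [ 0.467 -0.137  0.051]
scene hlessrim [ 0.594 -0.056  0.084]
scene wide [ 0.512 -0.376  0.064]
scene narrow [ 0.463 -0.377  0.066]
top wide [ 0.504 -0.372  0.066]
top narrow [ 0.454 -0.372  0.066]
tall 10898
```

View pics/ct.png

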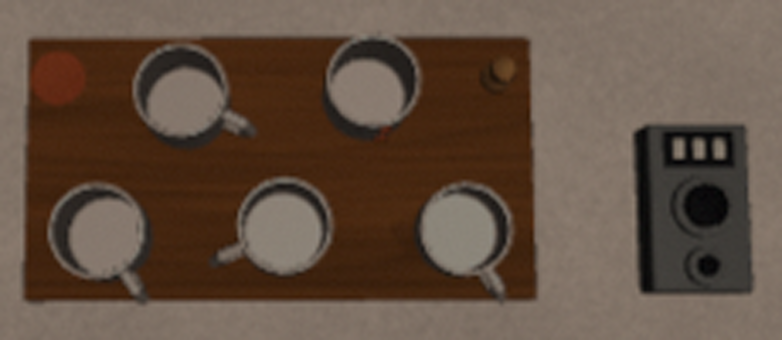

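```bash
python3 - <<'E'
from h import *
for n in('top','scene'):
    c=dict(np.load(f'pics/{n}.npz')); W=world(c)
    f=192/np.tan(np.radians(c['vfov'])/2);K=np.array([[f,0,c['cx']],[0,f,c['cy']],[0,0,1.]])
    p=cv2.projectPoints(np.array([[.203,.617,.23],[.203,.617,.4],[.6134,-.0833,.115]]),c['rvec'],c['tvec'],K,None)[0].reshape(-1,2); print(n,p.round(0).tolist())
    m=(W[...,2]>.12)&(c['range_z']>0)&(W[...,0]>-.3)&(W[...,0]<1)&(abs(W[...,1])<1.1)
    k,l,st,ce=cv2.connectedComponentsWithStats(m.astype(np.uint8))
    for i in range(1,k):
        if st[i,4]>25: Q=W[l==i]; print(st[i].tolist(),Q.min(0).round(2),Q.max(0).round(2))
c=snap('wrist'); print(c['mount'])
E
```

```text
top [[2.0, 334.0], [-53.0, 355.0], [284.0, 168.0]]
[383, 51, 69, 66, 3499] [ 0.75 -0.55  0.12] [ 0.93 -0.37  0.19]
[139, 69, 43, 41, 729] [0.78 0.2  0.12] [0.9  0.32 0.17]
[465, 103, 47, 78, 2747] [ 0.56 -0.7   0.12] [ 0.76 -0.59  0.22]
[111, 203, 11, 6, 41] [0.51 0.38 0.12] [0.52 0.39 0.17]
[127, 206, 8, 6, 30] [0.5  0.33 0.12] [0.51 0.35 0.17]
[105, 211, 11, 5, 40] [0.49 0.39 0.12] [0.5  0.4  0.17]
[486, 210, 26, 59, 1147] [ 0.32 -0.7   0.12] [ 0.48 -0.63  0.19]
[112, 222, 11, 5, 35] [0.46 0.37 0.12] [0.47 0.38 0.17]
[0, 250, 48, 87, 3235] [0.17 0.57 0.12] [0.4  0.7  0.16]
[47, 311, 9, 17, 38] [0.19 0.55 0.12] [0.24 0.57 0.13]
[0, 338, 20, 24, 320] [0.17 0.54 0.24] [0.2  0.58 0.34]
[241, 373, 39, 11, 298] [ 0.04 -0.05  0.12] [0.07 0.05 0.22]
scene [[307.0, -1.0], [313.0, -58.0], [258.0, 226.0]]
[77, 0, 64, 108, 5356] [-0.07 -0.08  0.12] [0.08 0.09 0.42]
[296, 0, 88, 57, 3246] [0.17 0.55 0.12] [0.41 0.85 0.17]
[326, 84, 5, 17, 60] [0.46 0.37 0.12] [0.48 0.38 0.17]
[337, 85, 10, 23, 118] [0.49 0.37 0.12] [0.53 0.4  0.17]
[329, 97, 6, 16, 55] [0.5  0.33 0.12] [0.51 0.34 0.17]
[403, 160, 52, 46, 1306] [0.78 0.2  0.12] [0.9  0.32 0.17]
[177, 371, 67, 13, 570] [ 0.76 -0.44  0.18] [ 0.84 -0.37  0.19]
[[ 4.55979394e-04 -9.48381007e-01 -3.17132870e-01  7.98729626e-02]
 [ 9.99999809e-01  5.64994549e-04 -2.51789709e-04  8.03591351e-04]
 [ 4.17970921e-04 -3.17132694e-01  9.48381083e-01 -1.41953630e-01]
 [ 0.00000000e+00  0.00000000e+00  0.00000000e+00  1.00000000e+00]]
```

View pics/wrist.png

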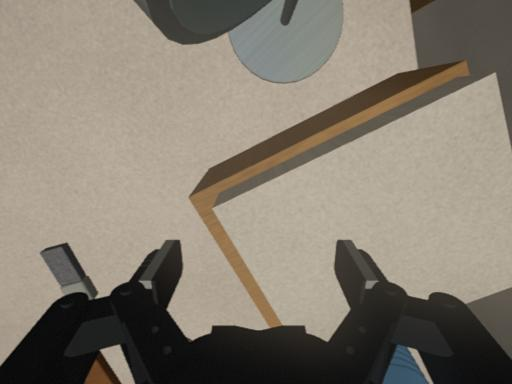

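The gripper is at the left edge, above the 0.16 m tall box, with clear space towards the board. I close the fingers, lift and travel high.

```bash
python3 -m crank '[[0,0,-0.02,0,0,0,1],[0,0,-0.05,0,0,0,1],[-0.02,-0.02,-0.05,0,0,0,1],[-0.045,-0.04,-0.05,0,0,0,1],[-0.07,-0.06,-0.05,0,0,0,1],[-0.1,-0.085,-0.05,0,0,0,1],[-0.125,-0.11,-0.05,0,0,0,1],[-0.15,-0.13,-0.05,0,0,0,1]]' 20
python3 -m crank '[[-0.025,-0.02,0,0,0,0,1],[-0.05,-0.045,0,0,0,0,1],[-0.075,-0.065,0,0,0,0,1],[-0.1,-0.09,0,0,0,0,1],[-0.125,-0.11,0,0,0,0,1],[-0.15,-0.13,0,0,0,0,1],[-0.18,-0.155,0,0,0,0,1],[-0.2,-0.18,0,0,0,0,1]]'
python3 -m crank '[[-0.025,-0.02,0,0,0,0,1],[-0.05,-0.045,0,0,0,0,1],[-0.075,-0.065,0,0,0,0,1],[-0.1,-0.09,0,0,0,0,1],[-0.125,-0.11,0,0,0,0,1],[-0.15,-0.13,0,0,0,0,1],[-0.18,-0.155,0,0,0,0,1],[-0.18,-0.155,0,0,0,0,1]]'
python3 -m crank '[[0,0,0,0,0,6,1],[0,0,0,0,0,12,1],[0,0,0,0,0,18,1],[0,0,0,0,0,24,1],[0,0,0,0,0,30,1],[0,0,0,0,0,36,1],[0,0,0,0,0,36,1],[0,0,0,0,0,36,1]]'
python3 -c "
from h import *
s=manip.get_state(); print(s['joint_pos'],s['tcp_rot']); print((np.array([.6134,-.0833,.138])-s['ee_pos'])@np.array(s['tcp_rot']))"
```

```text
t: 0.82
ee_pos: [0.3058, 0.4446, 0.2811]
tcp_rot: [[-0.95, 0.313, -0.0], [0.313, 0.95, -0.001], [-0.0, -0.001, -1.0]]
ft_force: [1.0, 0.8, -0.0]
finger_gap: -0.001
gripper_force: 0.0
t: 1.48
ee_pos: [0.4402, 0.2112, 0.2811]
tcp_rot: [[-0.95, 0.314, 0.001], [0.314, 0.95, -0.001], [-0.001, -0.0, -1.0]]
ft_force: [0.8, -0.8, 1.1]
finger_gap: 0.005
gripper_force: 0.0
t: 2.15
ee_pos: [0.5634, 0.0013, 0.2811]
tcp_rot: [[-0.947, 0.323, 0.002], [0.323, 0.947, -0.006], [-0.003, -0.005, -1.0]]
ft_force: [-0.7, -1.5, -0.3]
finger_gap: 0.006
gripper_force: 0.0
t: 2.82
ee_pos: [0.5611, 0.0103, 0.2811]
tcp_rot: [[-0.587, 0.809, -0.0], [0.809, 0.587, -0.0], [0.0, -0.0, -1.0]]
ft_force: [0.6, 0.1, 0.2]
finger_gap: 0.004
gripper_force: 0.0
[-0.58659753  0.11488983  0.57166318  1.6187296  -0.06269913  1.42679616
  0.6187619 ] [[-5.87258639e-01  8.09399241e-01 -3.99460088e-04]
 [ 8.09399310e-01  5.87258679e-01 -2.00151508e-05]
 [ 2.18386156e-04 -3.35076790e-04 -9.99999920e-01]]
[-0.10649671 -0.01255692  0.14309239]
```

```bash
python3 -m crank '[[-0.02,-0.002,0,0,0,6,1],[-0.04,-0.004,0,0,0,12,1],[-0.06,-0.007,0,0,0,18,1],[-0.08,-0.009,0,0,0,24,1],[-0.1,-0.012,0,0,0,30,1],[-0.1065,-0.0125,0,0,0,36,1],[-0.1065,-0.0125,0,0,0,36,1],[-0.1065,-0.0125,0,0,0,36,1]]'
cat > m.py <<'E'
from h import *
import sys
t=np.array(eval(sys.argv[1])); s=manip.get_state(); print(((t-s['ee_pos'])@np.array(s['tcp_rot'])).round(4))
E
python3 m.py .6134,-.0833,.138
python3 - <<'E'
from h import *
s=manip.get_state(); c=snap('wrist'); M=np.array(c['mount'])
f=192/np.tan(np.radians(c['vfov'])/2); z=c['range_z']
u,v=np.meshgrid(np.arange(512),np.arange(384))
P=np.stack([(u-c['cx'])/f*z,(v-c['cy'])/f*z,z],-1)@M[:3,:3].T+M[:3,3]
W=P@np.array(s['tcp_rot']).T+s['ee_pos']
for n,x,y,h in(('broken',.6134,-.0833,.113),('low',.489,-.1616,.078)):
    m=(abs(W[...,2]-h)<.006)&(np.hypot(W[...,0]-x,W[...,1]-y)<.05)&(z>0)
    Q=W[m]; print(n,len(Q))
    if len(Q)>30:
        a=np.linalg.lstsq(np.c_[2*Q[:,:2],np.ones(len(Q))],(Q[:,:2]**2).sum(1),rcond=None)[0]; print(a[:2],np.sqrt(a[2]+a[:2]@a[:2]),Q.max(0))
E
```

```text
t: 3.48
ee_pos: [0.6133, -0.0835, 0.281]
tcp_rot: [[-0.0, 1.0, -0.001], [1.0, 0.0, 0.0], [0.0, -0.001, -1.0]]
ft_force: [0.1, 1.6, -0.2]
finger_gap: 0.002
gripper_force: 0.0
[0.0002 0.0002 0.143 ]
broken 726
[ 0.61749169 -0.08323944] 0.037579607820479595 [ 0.65700003 -0.04418953  0.11433388]
low 587
[ 0.49371655 -0.16149493] 0.03772938715506118 [ 0.53314411 -0.12244791  0.07943513]
```

View pics/wrist.png

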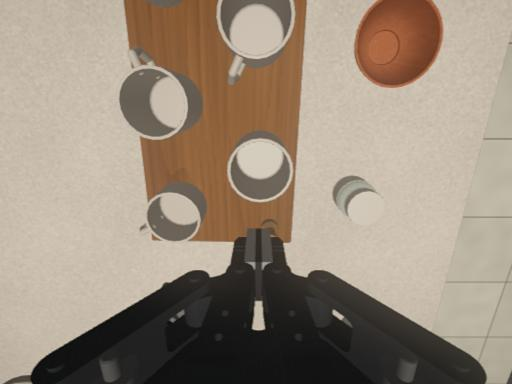

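The wrist view shows the handleless mug at (260,167) and the low mug at (175,215). Both agree with the top view within 4 mm. Descending to the broken mug.

```bash
python3 -m crank '[[0,0.002,0.03,0,0,0,1],[0,0.002,0.06,0,0,0,1],[0,0.002,0.085,0,0,0,1],[0,0.002,0.11,0,0,0,1],[0,0.002,0.125,0,0,0,1],[0,0.002,0.135,0,0,0,1],[0,0.002,0.14,0,0,0,1],[0,0.002,0.14,0,0,0,1]]'
for i in 1 2 3 4; do python3 -m crank '[[0,0,0,0,0,0,1],[0,0,0,0,0,0,1],[0,0,0,0,0,0,1],[0,0,0,0,0,0,1],[0,0,0,0,0,0,1],[0,0,0,0,0,0,1],[0,0,0,0,0,0,1],[0,0,0,0,0,0,1]]' | head -2; done
python3 m.py .491,-.1616,.25
```

```text
t: 4.2
ee_pos: [0.6151, -0.0826, 0.1407]
tcp_rot: [[0.001, 1.0, -0.001], [1.0, -0.001, 0.0], [0.0, -0.001, -1.0]]
ft_force: [0.2, -0.6, -0.4]
finger_gap: 0.0
gripper_force: 0.0
t: 4.87
ee_pos: [0.6155, -0.0836, 0.1414]
t: 5.53
ee_pos: [0.6155, -0.0835, 0.1413]
t: 6.2
ee_pos: [0.6155, -0.0835, 0.1413]
t: 6.87
ee_pos: [0.6155, -0.0836, 0.1413]
[-0.0785 -0.1242 -0.1087]
```

```bash
python3 -m crank '[[0,0,-0.03,0,0,0,1],[0,0,-0.06,0,0,0,1],[-0.015,-0.025,-0.06,0,0,0,1],[-0.035,-0.05,-0.06,0,0,0,1],[-0.05,-0.08,-0.06,0,0,0,1],[-0.068,-0.11,-0.06,0,0,0,1],[-0.078,-0.124,-0.06,0,0,0,1],[-0.078,-0.124,-0.06,0,0,0,1]]'|head -2
python3 -m crank '[[0,0,0,0,0,0,1],[0,0,0.025,0,0,0,1],[0,0,0.05,0,0,0,1],[0,0,0.07,0,0,0,1],[0,0,0.085,0,0,0,1],[0,0,0.093,0,0,0,1],[0,0,0.095,0,0,0,1],[0,0,0.095,0,0,0,1]]' | head -2
for i in 1 2 3 4; do python3 -m crank '[[0,0,0,0,0,0,1],[0,0,0,0,0,0,1],[0,0,0,0,0,0,1],[0,0,0,0,0,0,1],[0,0,0,0,0,0,1],[0,0,0,0,0,0,1],[0,0,0,0,0,0,1],[0,0,0,0,0,0,1]]' | head -2; done
# wide button centre from both views
python3 - <<'E'
from h import *
for n in('top','scene'):
    c=dict(np.load(f'pics/{n}.npz')); f=192/np.tan(np.radians(c['vfov'])/2); R=cv2.Rodrigues(c['rvec'])[0]; t=c['tvec'].reshape(3)
    W=world(c); g=c['frame'].max(2)
    roi=(abs(W[...,0]-.5)<.1)&(abs(W[...,1]+.373)<.07)&(W[...,2]>.03)
    m=((g<30)&roi).astype(np.uint8); k,l,st,ce=cv2.connectedComponentsWithStats(m)
    for i in range(1,k):
        if st[i,4]<8: continue
        d=R.T@np.array([(ce[i,0]-c['cx'])/f,(ce[i,1]-c['cy'])/f,1]); o=-R.T@t
        Q=W[l==i]; print(n,ce[i].round(1),st[i].tolist(),'z95',np.percentile(Q[:,2],[50,95]).round(4),[(o+d*(h-o[2])/d[2])[:2].round(4).tolist() for h in(.057,.062)])
    b=W[roi]; print('box',np.percentile(b,[1,50,99],axis=0).round(3).tolist())
E
python3 m.py .507,-.373,.2
```

```text
t: 7.53
ee_pos: [0.4878, -0.1646, 0.2016]
t: 8.2
ee_pos: [0.4917, -0.1607, 0.1061]
t: 8.87
ee_pos: [0.4912, -0.1611, 0.1064]
t: 9.53
ee_pos: [0.4912, -0.1611, 0.1063]
t: 10.2
ee_pos: [0.4912, -0.1611, 0.1063]
t: 10.87
ee_pos: [0.4912, -0.1611, 0.1063]
top [364.8 207.1] [363, 183, 4, 48, 80] z95 [0.039 0.045] [[0.5024, -0.324], [0.502, -0.3226]]
top [379.8 188.9] [370, 184, 21, 10, 102] z95 [0.0457 0.0483] [[0.5557, -0.3721], [0.5551, -0.3704]]
top [382.3 205.1] [376, 199, 13, 13, 127] z95 [0.0662 0.0694] [[0.5073, -0.3764], [0.5069, -0.3748]]
top [382.9 222.6] [380, 220, 7, 6, 28] z95 [0.0648 0.068 ] [[0.4554, -0.3749], [0.4552, -0.3732]]
box [[0.431, -0.418, 0.033], [0.503, -0.368, 0.045], [0.578, -0.329, 0.069]]
scene [116.2 282.4] [112, 279, 9, 8, 51] z95 [0.0656 0.0684] [[0.4545, -0.3726], [0.4575, -0.3735]]
scene [130.6 297.3] [122, 289, 18, 17, 210] z95 [0.0657 0.0682] [[0.5063, -0.3744], [0.5091, -0.3753]]
scene [146.5 316.4] [132, 302, 31, 28, 186] z95 [0.0457 0.0484] [[0.5658, -0.38], [0.5682, -0.3809]]
box [[0.438, -0.42, 0.032], [0.522, -0.379, 0.045], [0.584, -0.331, 0.068]]
[-0.2118  0.0166 -0.0937]
```

```bash
python3 -m crank '[[0,0,-0.03,0,0,0,1],[0,0,-0.06,0,0,0,1],[-0.015,0,-0.09,0,0,0,1],[-0.05,0.005,-0.09,0,0,0,1],[-0.08,0.008,-0.09,0,0,0,1],[-0.11,0.01,-0.09,0,0,0,1],[-0.14,0.013,-0.09,0,0,0,1],[-0.17,0.015,-0.09,0,0,0,1]]'|head -2
python3 -m crank '[[-0.025,0,0,0,0,0,1],[-0.042,0.002,0,0,0,0,1],[-0.042,0.002,0.03,0,0,0,1],[-0.042,0.002,0.06,0,0,0,1],[-0.042,0.002,0.085,0,0,0,1],[-0.042,0.002,0.1,0,0,0,1],[-0.042,0.002,0.11,0,0,0,1],[-0.042,0.002,0.11,0,0,0,1]]'
python3 m.py .5075,-.374,.066
python3 - <<'E'
from h import *
snap('wrist')
E
```

```text
t: 11.53
ee_pos: [0.5059, -0.3323, 0.1963]
t: 12.2
ee_pos: [0.5063, -0.3721, 0.0839]
tcp_rot: [[0.003, 1.0, -0.004], [1.0, -0.003, 0.002], [0.002, -0.004, -1.0]]
ft_force: [-0.5, 0.4, 0.9]
finger_gap: -0.002
gripper_force: 0.0
[-0.0019  0.0013  0.0179]
```

View pics/wrist.png

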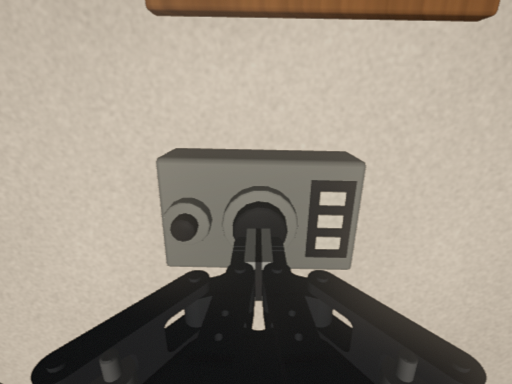

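The fingertips at (258,235) are over the wide button, and the narrow one at (184,228) is well clear. Pressing gently.

```bash
python3 -m crank '[[0,0,0.006,0,0,0,1],[0,0,0.011,0,0,0,1],[0,0,0.015,0,0,0,1],[0,0,0.017,0,0,0,1],[0,0,0.019,0,0,0,1],[0,0,0.021,0,0,0,1],[0,0,0.021,0,0,0,1],[0,0,0.021,0,0,0,1]]'
```

```text
t: 12.92
ee_pos: [0.5076, -0.3732, 0.0657]
tcp_rot: [[0.004, 1.0, 0.0], [1.0, -0.004, 0.0], [0.0, 0.0, -1.0]]
ft_force: [0.4, 0.8, 2.0]
finger_gap: -0.0
gripper_force: 1.1
```

```bash
for i in 1 2; do python3 -m crank '[[0,0,0.0005,0,0,0,1],[0,0,0.001,0,0,0,1],[0,0,0.0015,0,0,0,1],[0,0,0.002,0,0,0,1],[0,0,0.002,0,0,0,1],[0,0,0.002,0,0,0,1]]' | grep -E 'ee|force'; done
```

```text
ee_pos: [0.5076, -0.3732, 0.0635]
ft_force: [0.5, 0.5, 2.8]
gripper_force: 1.7
ee_pos: [0.5076, -0.3732, 0.0614]
ft_force: [-0.8, 1.1, 3.3]
gripper_force: 2.3
```

```bash
for i in 1 2; do python3 -m crank '[[0,0,0.0005,0,0,0,1],[0,0,0.001,0,0,0,1],[0,0,0.0015,0,0,0,1],[0,0,0.0015,0,0,0,1],[0,0,0.0015,0,0,0,1],[0,0,0.0015,0,0,0,1]]' | grep -E 'ee|force'; done
```

```text
ee_pos: [0.5076, -0.3732, 0.061]
ft_force: [-2.1, 2.5, 12.5]
gripper_force: 5.8
ee_pos: [0.5077, -0.3732, 0.0609]
ft_force: [-4.4, 5.2, 20.5]
gripper_force: 9.8
```

The force climbed to 20 N with no further travel, so the button is fully down. Releasing.

```bash
python3 -m crank '[[0,0,-0.005,0,0,0,1],[0,0,-0.01,0,0,0,1],[0,0,-0.02,0,0,0,1],[0,0,-0.045,0,0,0,1],[0,0,-0.08,0,0,0,1],[0,0,-0.11,0,0,0,1],[0,0,-0.13,0,0,0,1],[0,0,-0.13,0,0,0,1]]' | grep -E 'ee|force'
python3 -m crank '[[0,0,0,0,0,0,1],[0,0,0,0,0,0,1],[0,0,0,0,0,0,1],[0,0,0,0,0,0,1],[0,0,0,0,0,0,1],[0,0,0,0,0,0,1],[0,0,0,0,0,0,1],[0,0,0,0,0,0,1]]'
python3 -c "
from h import *
print(manip.close_job())"
```

```text
ee_pos: [0.5089, -0.3754, 0.1933]
ft_force: [-0.1, -0.7, 0.6]
gripper_force: 0.0
t: 16.25
ee_pos: [0.5073, -0.3732, 0.1881]
tcp_rot: [[0.004, 1.0, -0.0], [1.0, -0.004, 0.0], [0.0, -0.0, -1.0]]
ft_force: [0.4, 0.5, 0.6]
finger_gap: 0.001
gripper_force: 0.0
the job is handed in; nothing more can be done
None
```

I pointed at the handleless mug and then the low mug for over 2 s each, pressed the wide button to its stop and released it, and handed the job in at about 16 s; the hand-in gave no verdict, and I took no picture afterwards to check that the button came back up.

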